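# Brush out the thread case, stow the blue spool and slide the hatch shut

## Robot

A 6-joint arm with a two-finger parallel gripper is mounted at the origin on a cart in front of the work surface, level with it; the furniture and walls round the work are solid. World frame = base frame: x ahead of the robot, y to its left, z up, the work surface at z = 0. Lengths are in m, angles in rad, forces in N, time in s.
With the tool pointing down it reaches from about 0.325 to 0.925 m from the base axis. Payload 3.1 kg.
Tool frame: the origin (TCP) lies between the finger pads; the fingertips stand 19 mm ahead of it and the grasp point (between the pads) is the TCP; z points along the fingers, y is the direction in which the jaws open and shut (so a half turn about z gives the same grasp; the last joint's range is limited). The gripper opens to 85 mm and grips with 20 to 120 N. Pads are 22 mm wide; open, the fingers measure 114 mm over their backs; the gripper's body (76 mm by 85 mm) begins 54 mm behind the grasp point. The pads swing forward as they close: fully open they stand 13 mm farther back than shut.
Start: joints at [-1.267, 0.217, 1.613, -0, 1.311, -0.112], TCP at [0.252, -0.572, 0.25] pointing down, gripper open.
Joint ranges: [-2.75, 2.75], [-0.78, 2.1], [0.31, 2.55], [-1.13, 4.27], [0.13, 2.63], [-2.58, 2.58]. Speed limits (rad/s): [2.79, 2.79, 3.14, 3.14, 3.14, 3.14].

## Interface

Orientations are given as a rotation vector (axis times angle).
In Python, from workcell import env gives the robot as it stands. The module is installed in compiled form; this text tells all that it offers. Calls block until the motion is done:
- env.reach(position, orientation): joint-space move of the TCP to a pose.
- env.move_straight(position, rotation=None, speed=0.15, max_force=None): straight line of the TCP; rotation=None keeps the orientation; speed is the mean speed in m/s. With max_force (N) it stops when the force on the tool has changed by that much, and returns True; else False.
- env.set_joints(angles): joint-space move.
- env.gripper_to(opening, effort=None): finger opening in m; effort is the grip in N (None keeps the last); returns when the fingers have stopped.
- env.wait(seconds).
- env.inverse_kinematics(position, orientation): joint angles nearest the present ones, or None.
- env.capture(name): name is "scene" or "side" or "wrist"; returns a dict with "image" (480x640x3 uint8, red, green, blue), "vertical_fov" (degrees; the focal length in pixels is half the picture's height over the tangent of half this angle, whatever the lens; pixels are square), "cx", "cy" (the principal point, pixels), "dist" ([k1, k2, p1, p2, k3] as OpenCV has them; the pictures are not rectified), "pose" (4x4, takes a point from camera to world coordinates). Camera axes: x right, y up, looking along -z (the intrinsics and any distortion apply to the point x, -y, -z); pixel columns grow to the right and rows downward; lengths in m; the calibration is good to about 2 mm. A picture is of the moment at which its call begins. There is no depth.
A pose or a line that the arm cannot do raises env.IKError and nothing moves.
- env.hand_in(): hands the job in, once; it reports no verdict.
Readings, each from a call of its own:
- env.read_t(): time.
- env.read_joint_positions(): joint angles.
- env.read_qd(): joint speeds.
- env.read_joint_efforts(): joint torques, N m.
- env.read_tool_pos(): TCP position.
- env.read_tcp_rot(): TCP orientation.
- env.read_ft_force(): force on the tool from outside, world axes, zero at the start.
- env.read_moment(): the same for the moment, N m.
- env.read_grip_width(): finger opening in m.
Only numpy, scipy, OpenCV 4.12 (cv2) and the standard library are available. Lean on these libraries where they do the work, as an engineer would, in place of code of your own. Each camera call takes 0.05 s, during which the arm holds its last target.

## Task

Take the brush from its stand and brush out the open well of the green case: bristles down to the floor and up again nearly to the rim, twice, then stand the brush back in its pocket, bristles down. After that stand the blue spool of thread upright on the floor of the well and push the sliding hatch along its rails until it is fully closed against the end of the frame. Leave the brown spool standing where it is.

Things in the scene. Friction and masses are not known exactly. Their poses are not given: they have to be found in the camera images.
- case: Green steel thread case, fixed, 110 (its x) x 260 (its y) x 76 mm high; origin at the centre of its underside, z up, yaw within 0.2 rad of 0. Its -y half is an open well, its +y half is decked over at z = 61 mm. Aluminium rails along the long sides and 8 mm end bars at both y ends reach z = 76 mm; the rails' lips leave 88 mm free in x.
- well_floor (a point): Centre of the well's floor, 6 mm above the bench; axes as the case's. The walls stand 47 mm from it in x and 61 mm in y, with their rim 55 mm above it (rails 70 mm). The open part starts at the -y wall and is as long in y as the hatch is open: let the spool go there by opening the fingers only a little.
- hatch (a joint): Grey sliding hatch, 96 x 126 x 6 mm, top face at z = 69 mm, on rails along the case's y. 0 = fully closed, its -y edge against the frame's -y end bar; it grows to 0.118 m as it slides to the case's +y, over the deck. Starts 0.098 to 0.118 m open. Sliding friction about 1.5 N, no spring: it stays where it is left.
- hatch_pull (a point): Point on the hatch's black upright pull, a bar 50 mm along the case's x, 12 mm thick along its y, rising from the hatch's top face (z = 69 mm) to z = 99 mm. The point is on the bar's middle line, 11 mm below its top, at the hatch's centre, and moves with the hatch.
- stand: Wooden brush stand, fixed: base 64 x 80 x 18 mm, with an upright pocket 15 mm (its x) by 34 mm (its y) inside, walls up to z = 75 mm, flared aluminium mouth up to z = 85 mm. Origin at the centre of its underside, z up, yaw within 0.3 rad of 0.
- stand_floor (a point): Centre of the pocket's floor, 18 mm above the bench; axes as the stand's.
- brush: Narrow glue brush, 205 mm long, 24 g, standing bristles down in the pocket (may lean 0.1 rad); handle end 210 mm above the bench. Its x runs along it from bristles to handle (up), y across its width, z its thickness; origin half way, 5 mm off the middle plane. Upper 97 mm: wooden handle 16 mm wide, 8 mm thick; head 28 mm wide. In the stand, thickness lies along the stand's x.
- brush_grip (a point): Point on the handle's middle line, 27 mm below its end, 177 mm from brush_tip along the brush's x; a good place to grip across the 8 mm thickness.
- brush_tip (a point): Visible tip of the bristles on the middle line. The last 13 mm of bristle is soft and passes into what it meets; the stiff part ends 13 mm short of this point and rests on the pocket's floor, so in the stand this point lies about 13 mm below stand_floor.
- spool_blue: Wooden spool of blue thread, with a round blue label 29 mm across on its top, standing: flanges 40 mm across and 8 mm thick at top and bottom, 50 mm high, core 22 mm across, 45 g. Origin at the centre of its underside, z up.
- spool_brown: Like the blue spool but with brown thread and a dark brown label on its top; not to be disturbed. It and the blue one change places.
Not all that is in view belongs to the job. What is shaped like the brush but red is not meant.

How it is judged:
By the outcome, as a careful person would: the job done as asked, in the order asked, and still so for the second after the job is handed in, with the robot touching nothing.
It also fails if it takes over 72 s, if anything falls off the work surface, if the arm or the gripper's body presses on something with over 40 N, if the wrist force passes 120 N, or if a joint passes its speed limit or range.

## Working session

There is one attempt and no reset: what is moved stays moved. The work goes in short steps, each a Python script; the robot and the scene stay as the last script left them, time stands still between calls to the robot, and variables do not carry over. Pictures are saved under pics/ and viewed, and the job is handed in when it is done.

```bash
mkdir -p pics; ls; python3 - <<'E'
from workcell import env
import cv2,json,numpy as np
for n in ["scene","side","wrist"]:
    c=env.capture(n); cv2.imwrite(f"pics/{n}0.png",c["image"][:,:,::-1])
    print(n,c["vertical_fov"],c["cx"],c["cy"],c["dist"]);print(np.round(c["pose"],4).tolist())
print(env.read_t(),env.read_tcp_rot())
E
```

```text
pics
scene 43.27240749236282 322.6317279001972 243.44218962957703 [-0.0435643  0.         0.         0.         0.       ]
[[0.5449, 0.3726, -0.7511, -0.1528], [-0.8385, 0.2445, -0.487, -0.7159], [0.0022, 0.8952, 0.4457, 0.5142], [0.0, 0.0, 0.0, 1.0]]
side 44.55215346735386 327.63253305529486 236.18626725707347 [0.06600768 0.         0.         0.         0.        ]
[[-0.9994, -0.0338, 0.01, 0.5332], [0.0228, -0.4057, 0.9137, 0.6721], [-0.0268, 0.9134, 0.4062, 0.5484], [0.0, 0.0, 0.0, 1.0]]
wrist 62.33085812132131 320.4519238390969 231.61687081669263 [-0.0069354  0.         0.         0.         0.       ]
[[0.4041, 0.8725, 0.2747, 0.3229], [-0.9147, 0.3858, 0.1201, -0.5408], [-0.0012, -0.2998, 0.954, 0.3716], [0.0, 0.0, 0.0, 1.0]]
0.15 [-3.07202766e+00 -6.48104788e-01  3.13641401e-04]
```

View pics/scene0.png

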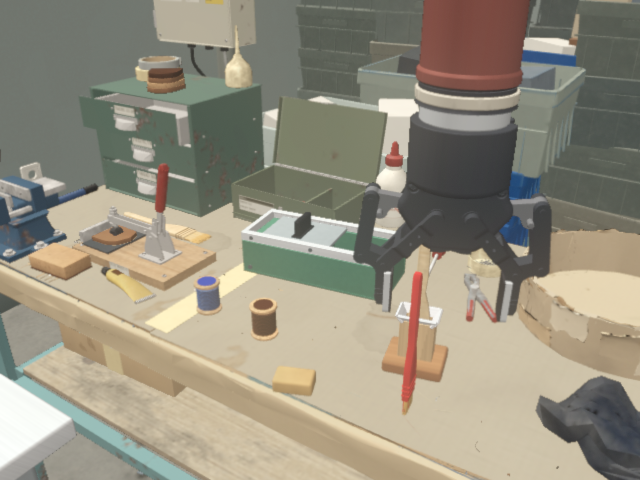

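View pics/side0.png

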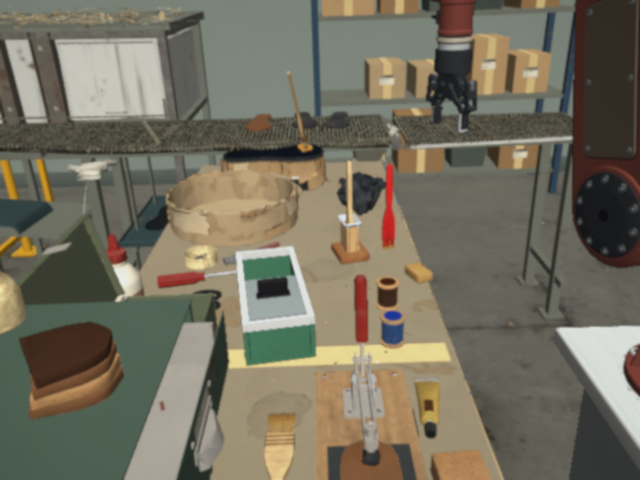

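View pics/wrist0.png

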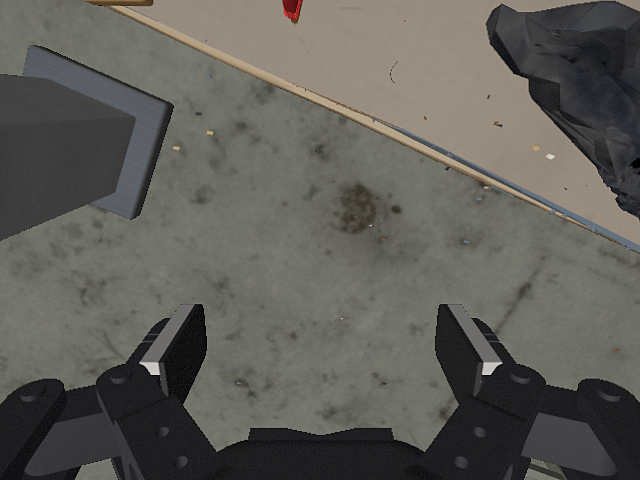

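The task brush stands in the stand (tan handle, scene ~(424,270), side (350,190)). A red look-alike lies on the bench (scene (412,340), side (389,205)). The blue spool is at scene (207,294) and side (392,328); the brown one is at scene (264,318) and side (387,290). Next I'll enlarge the crops.

```bash
cat > h.py <<'E'
from workcell import env
import cv2,numpy as np,json,pickle
from scipy.spatial.transform import Rotation as R
def K(c):
    f=240/np.tan(np.radians(c["vertical_fov"])/2); return np.array([[f,0,c["cx"]],[0,f,c["cy"]],[0,0,1]])
def ray(c,uv):
    p=cv2.undistortPoints(np.array([[uv]],float),K(c),np.array(c["dist"]))[0,0]
    T=np.array(c["pose"]); return T[:3,3],T[:3,:3]@np.array([p[0],-p[1],-1])
def plane(c,uv,z):
    o,d=ray(c,uv); return o+d*(z-o[2])/d[2]
def tri(c1,u1,c2,u2):
    o1,d1=ray(c1,u1);o2,d2=ray(c2,u2)
    s=np.linalg.lstsq(np.c_[d1,-d2],o2-o1,rcond=None)[0]
    a=o1+s[0]*d1;b=o2+s[1]*d2; return (a+b)/2,np.linalg.norm(a-b)
def proj(c,P):
    T=np.linalg.inv(np.array(c["pose"]));P=np.atleast_2d(P)@T[:3,:3].T+T[:3,3]
    P=P*[1,-1,-1]
    return cv2.projectPoints(P,np.zeros(3),np.zeros(3),K(c),np.array(c["dist"]))[0][:,0]
def snap(n,tag):
    c=env.capture(n); cv2.imwrite(f"pics/{tag}.png",c["image"][:,:,::-1]); pickle.dump(c,open(f"pics/{tag}.pkl","wb")); return c
def load(tag): return pickle.load(open(f"pics/{tag}.pkl","rb"))
def crop(tag,x,y,w,h,k,out):
    i=cv2.imread(f"pics/{tag}.png")[y:y+h,x:x+w]; cv2.imwrite(f"pics/{out}.png",cv2.resize(i,None,fx=k,fy=k,interpolation=cv2.INTER_CUBIC))
def down(yaw):  # tool z down, tool y (jaw) dir at angle yaw from world y
    return (R.from_euler('z',yaw)*R.from_euler('x',np.pi)).as_rotvec()
E
python3 - <<'E'
from h import *
snap("scene","s1");snap("side","d1")
crop("s1",180,200,230,150,3.4,"s1a");crop("s1",370,220,110,180,3.3,"s1b")
crop("d1",225,235,200,130,4,"d1a");crop("d1",310,150,110,120,5,"d1b")
E
```

```text
(no output)
```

View pics/s1a.png

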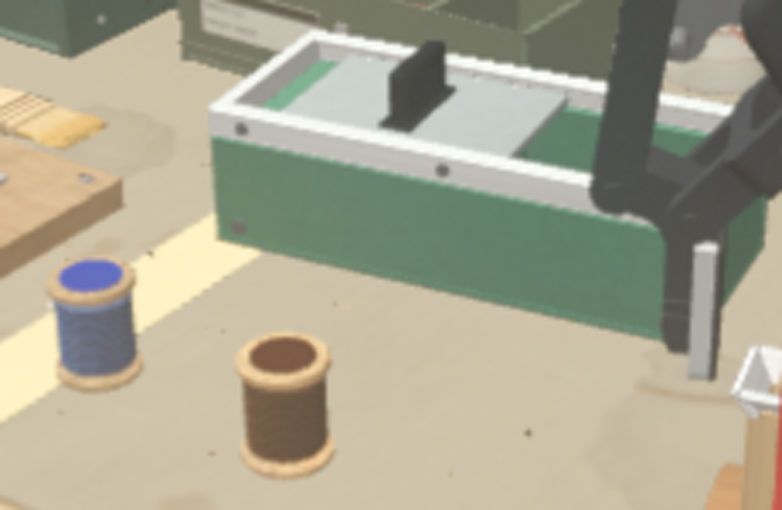

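View pics/s1b.png

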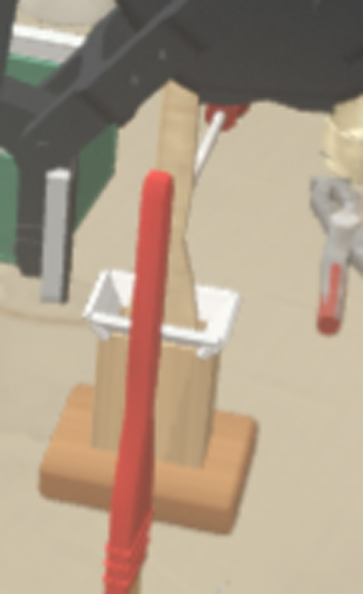

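View pics/d1a.png

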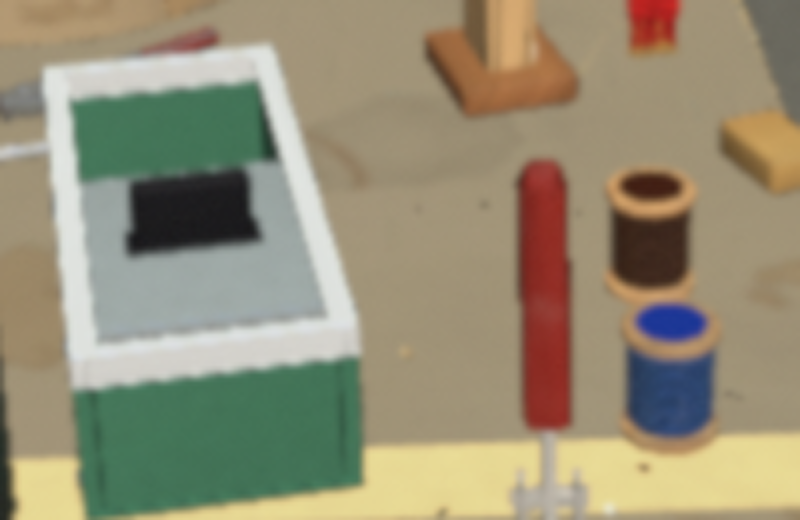

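View pics/d1b.png

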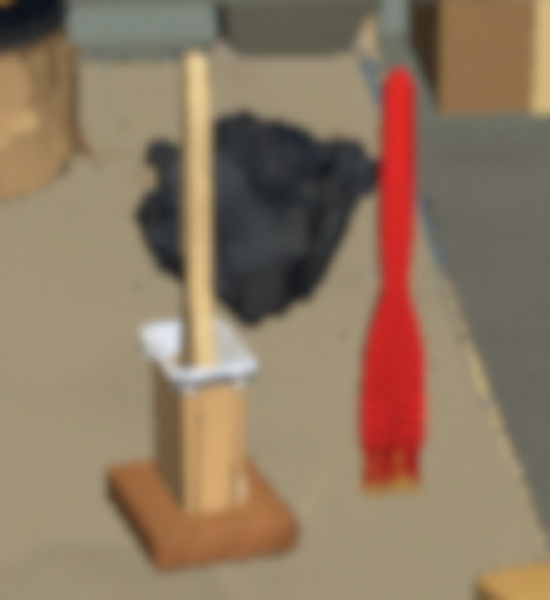

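```bash
python3 - <<'E'
from h import *
s=load("s1");d=load("d1")
S=lambda x,y:(180+x/3.4,200+y/3.4); B=lambda x,y:(370+x/3.3,220+y/3.3)
D=lambda x,y:(225+x/4,235+y/4); E=lambda x,y:(310+x/5,150+y/5)
print("case bot nl/nr side",plane(d,D(93,515),0),plane(d,D(362,485),0))
print("case bot scene",plane(s,S(218,238),0), plane(s,S(665,338),0))
print("case top side",[plane(d,D(*p),.076).round(4) for p in [(45,68),(272,45),(75,350),(355,318)]])
print("blue",plane(s,S(91,275),.05),plane(d,D(673,322),.05))
print("brown",plane(s,S(283,355),.05),plane(d,D(651,186),.05))
print("stand base scene",[plane(s,B(*p),.018).round(4) for p in [(42,480),(232,520),(255,425)]])
print("stand base side",[plane(d,E(*p),.018).round(4) for p in [(108,475),(160,545),(298,515)]])
print("mouth scene",[plane(s,B(*p),.085).round(4) for p in [(108,270),(240,292),(207,348),(88,318)]])
print("mouth side",[plane(d,E(*p),.085).round(4) for p in [(140,327),(213,317),(258,362),(180,380)]])
print("brush top side z.21",plane(d,E(197,52),.21), "red",plane(d,E(400,70),0.01),plane(d,E(393,490),0.01))
E
```

```text
case bot nl/nr side [ 0.65384726 -0.08465693  0.        ] [ 0.54942661 -0.09750708  0.        ]
case bot scene [ 0.55075915 -0.09595706  0.        ] [ 0.5911018  -0.33550703  0.        ]
case top side [array([ 0.6954, -0.3314,  0.076 ]), array([ 0.589 , -0.3485,  0.076 ]), array([ 0.6544, -0.0827,  0.076 ]), array([ 0.5494, -0.0981,  0.076 ])]
blue [ 0.42422364 -0.13043859  0.05      ] [ 0.42357448 -0.1292045   0.05      ]
brown [ 0.41861718 -0.24436748  0.05      ] [ 0.41904301 -0.24251158  0.05      ]
stand base scene [array([ 0.4255, -0.4354,  0.018 ]), array([ 0.4436, -0.5089,  0.018 ]), array([ 0.506 , -0.4924,  0.018 ])]
stand base side [array([ 0.5127, -0.4735,  0.018 ]), array([ 0.4934, -0.4036,  0.018 ]), array([ 0.4348, -0.4274,  0.018 ])]
mouth scene [array([ 0.4826, -0.4317,  0.085 ]), array([ 0.4964, -0.4831,  0.085 ]), array([ 0.4528, -0.4882,  0.085 ]), array([ 0.4466, -0.4408,  0.085 ])]
mouth side [array([ 0.4974, -0.4764,  0.085 ]), array([ 0.466, -0.485,  0.085]), array([ 0.4508, -0.4338,  0.085 ]), array([ 0.4835, -0.4178,  0.085 ])]
brush top side z.21 [ 0.47298321 -0.45732463  0.21      ] red [ 0.31482734 -1.07184791  0.01      ] [ 0.39054954 -0.46554688  0.01      ]
```

```bash
python3 - <<'E'
from h import *
s=load("s1");d=load("d1")
E=lambda x,y:(310+x/5,150+y/5);B=lambda x,y:(370+x/3.3,220+y/3.3)
print("red top",tri(s,B(158,175),d,E(400,70)),"red mid(neck)",tri(s,B(140,410),d,E(397,310)),"bot",tri(s,(405,410),d,E(393,490)))
T=np.array(env.capture("wrist")["pose"]);Rt=R.from_rotvec(env.read_tcp_rot())
t=env.read_tool_pos();print("cam in tool",Rt.inv().apply(T[:3,3]-t),(Rt.inv().as_matrix()@T[:3,:3]).round(3))
for p,yaw in [((.5,-.2,.36),0),((.5,-.2,.36),1.57),((.45,-.35,.36),0.1),((.45,-.35,.36),1.57)]:
    print(p,yaw,env.inverse_kinematics(p,down(yaw)))
print(down(0))
E
```

```text
red top (array([ 0.38813828, -0.48911178,  0.19039332]), np.float64(0.0011530401391915029)) red mid(neck) (array([ 0.39088663, -0.48604077,  0.08869869]), np.float64(0.009357880498059298)) bot (array([ 0.38683276, -0.48903149, -0.00188402]), np.float64(0.0020184005971697746))
cam in tool [ 0.07691994  0.00047268 -0.12231205] [[ 0.     0.954  0.3  ]
 [ 1.    -0.    -0.001]
 [-0.001  0.3   -0.954]]
(0.5, -0.2, 0.36) 0 [-5.10861980e-01 -3.86799870e-02  1.68455673e+00 -4.44089210e-16
  1.49571591e+00  1.05993435e+00]
(0.5, -0.2, 0.36) 1.57 [-0.51086198 -0.03867999  1.68455673  0.          1.49571591 -0.51006565]
(0.45, -0.35, 0.36) 0.1 [-7.84141948e-01  3.14072015e-02  1.61467953e+00 -4.44089210e-16
  1.49550592e+00  6.86654378e-01]
(0.45, -0.35, 0.36) 1.57 [-0.78414195  0.0314072   1.61467953  0.          1.49550592 -0.78334562]
[3.14159265 0.         0.        ]
```

```bash
python3 - <<'E'
from h import *
t0=env.read_t()
env.reach([.50,-.28,.40],down(0.0)); 
print(env.read_t()-t0,env.read_tool_pos(),env.read_joint_positions())
snap("wrist","w2");snap("scene","s2");snap("side","d2")
E
```

```text
1.5167 [ 0.49954477 -0.28057665  0.39928004] [-6.34005372e-01  2.54251981e-02  1.54998635e+00 -4.59477936e-04
  1.56721195e+00  9.37540827e-01]
```

View pics/w2.png

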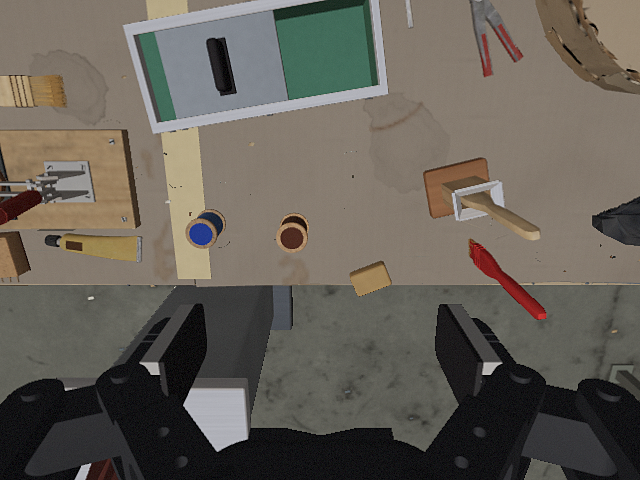

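View pics/s2.png

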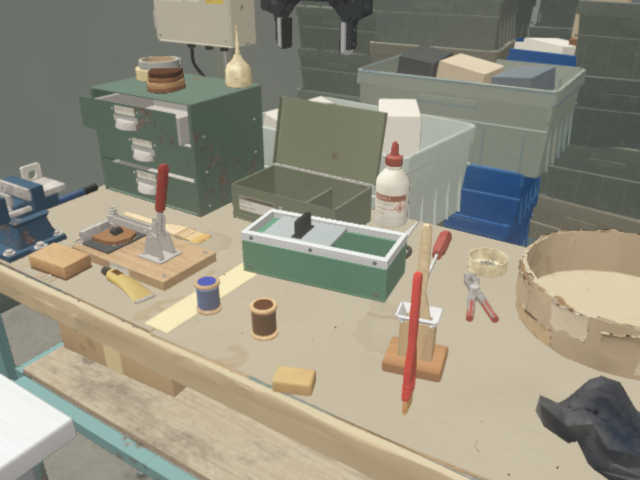

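The wrist view shows the case frame (rim corners ~(125,28), (157,132), (386,95)), the blue spool at (202,233), the brown at (293,234), the tan brush in its stand at (475,200), and the red look-alike at (505,280). Brush candidates: tan handle standing in the stand, and red, standing free. The tan one fits. Spool candidates: blue label (202,235) and dark-brown label (293,236). The blue one is meant.

```bash
python3 - <<'E'
from h import *
crop("w2",115,0,285,140,2.8,"w2a");crop("w2",410,145,140,180,3.3,"w2b");crop("w2",170,200,150,70,5,"w2c");crop("s2",375,215,80,170,3.5,"s2b")
crop("s2",235,205,180,95,4.4,"s2a")
E
```

```text
(no output)
```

View pics/w2a.png

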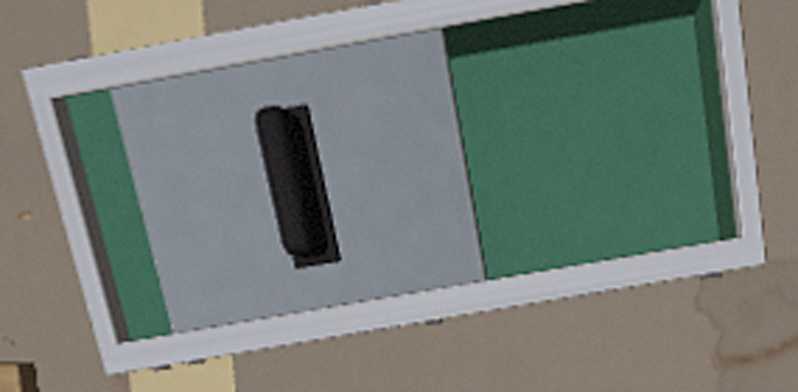

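View pics/w2b.png

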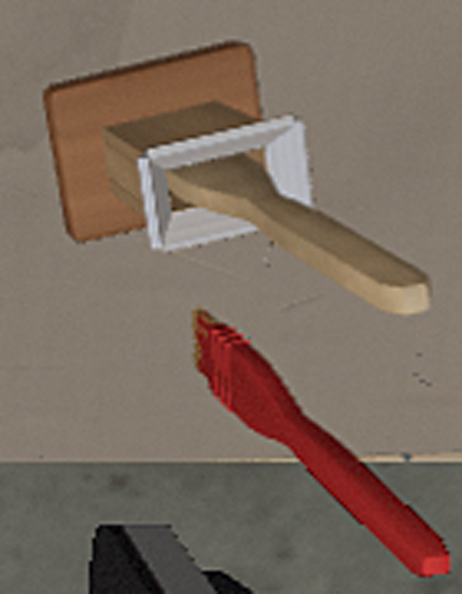

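View pics/w2c.png

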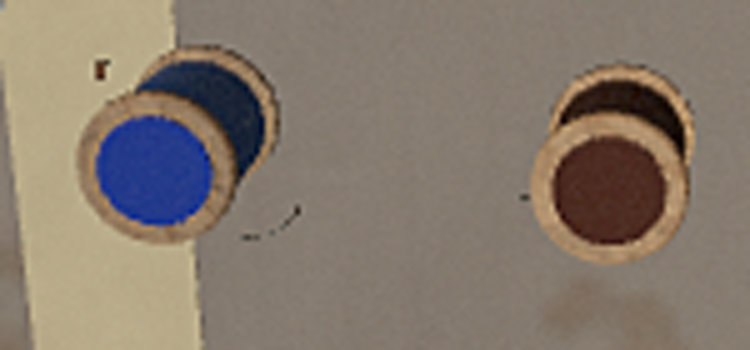

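View pics/s2b.png

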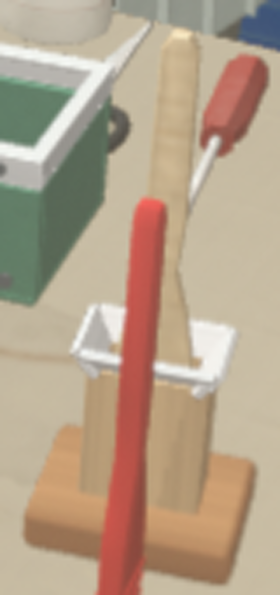

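View pics/s2a.png

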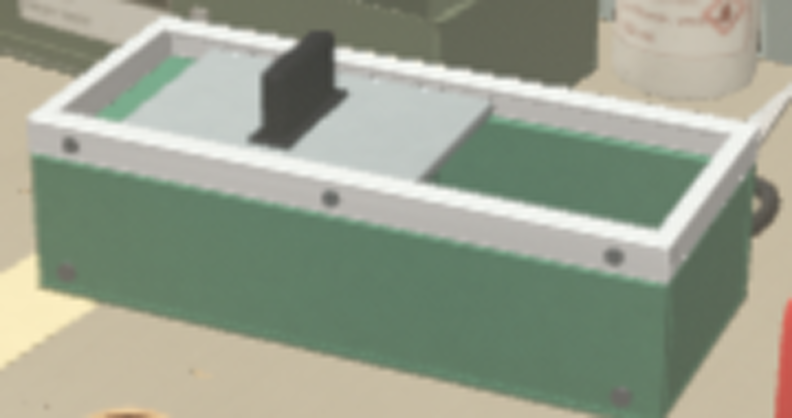

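```bash
cat > fit.py <<'E'
from h import *
from scipy.optimize import least_squares
s=load("s2");d=load("d2");w=load("w2")
W=lambda x,y:(115+x/2.8,y/2.8);S=lambda x,y:(235+x/4.4,205+y/4.4);D=lambda x,y:(225+x/4,235+y/4)
Wb=lambda x,y:(410+x/3.3,145+y/3.3);Sb=lambda x,y:(375+x/3.5,215+y/3.5);E=lambda x,y:(310+x/5,150+y/5)
Wc=lambda x,y:(170+x/5,200+y/5)
def fit(obs,x0):
    def f(v):
        r=[]
        for c,uv,L in obs:
            L=np.array(L,float)
            if len(v)>3: L=L*np.array([v[3] if abs(L[0])==1 else 1,v[4] if abs(L[1])==1 else 1,1])
            P=R.from_euler('z',v[2]).apply(L)+[v[0],v[1],0]
            r.append(proj(c,P)[0]-uv)
        return np.ravel(r)
    o=least_squares(f,x0,loss='soft_l1'); return o.x,f(o.x).reshape(-1,2).round(1).tolist()
X,Y=.055,.130
obs=[(w,W(22,70),(X,Y,.076)),(w,W(108,373),(-X,Y,.076)),(w,W(766,262),(-X,-Y,.076)),
(s,S(30,118),(-X,Y,.076)),(s,S(165,17),(X,Y,.076)),(s,S(755,122),(X,-Y,.076)),(s,S(668,250),(-X,-Y,.076)),(s,S(40,288),(-X,Y,0)),
(d,D(45,68),(X,-Y,.076)),(d,D(272,45),(-X,-Y,.076)),(d,D(93,515),(X,Y,0)),(d,D(362,485),(-X,Y,0))]
c,r=fit(obs,[.62,-.21,.15]);print("case",c,r)
A,B=1,1
obs=[(w,Wb(140,155),(A,B,.085)),(w,Wb(300,115),(A,-B,.085)),(w,Wb(312,200),(-A,-B,.085)),(w,Wb(160,250),(-A,B,.085)),
(s,Sb(92,302),(A,B,.085)),(s,Sb(238,328),(A,-B,.085)),(s,Sb(218,380),(-A,-B,.085)),(s,Sb(72,352),(-A,B,.085)),
(d,E(140,327),(A,-B,.085)),(d,E(213,317),(-A,-B,.085)),(d,E(258,362),(-A,B,.085)),(d,E(180,380),(A,B,.085))]
m,r=fit(obs,[.47,-.455,.15,.02,.03]);print("mouth",m,r)
A,B=.032,.04
obs=[(w,Wb(45,88),(A,B,.018)),(w,Wb(252,40),(A,-B,.018)),(w,Wb(72,244),(-A,B,.018)),
(d,E(108,475),(A,-.04,.018)),(d,E(158,548),(A,B,.018)),(d,E(300,520),(-A,B,.018)),(s,Sb(258,458),(A,-B,.018)),(s,Sb(25,522),(-A,B,.018))]
st,r=fit(obs,[.47,-.455,.15]);print("stand",st,r)
# hatch -y edge at top z=.069
def loc(P): return R.from_euler('z',-c[2]).apply(P-np.array([c[0],c[1],0]))
for cc,uv in [(w,W(443,30)),(w,W(485,279)),(s,S(490,103)),(w,W(108,88)),(w,W(172,332))]: print("hatch",loc(plane(cc,uv,.069)))
print("blue",plane(w,Wc(155,170),.05),plane(s,(207.3,281.3),.05),plane(d,D(673,322),.05))
print("brown",plane(w,Wc(609,190),.05),plane(d,D(651,186),.05))
# brush handle end: center of end face
print("brush top",tri(w,Wb(423,294),d,E(197,50)),tri(w,Wb(423,294),s,Sb(181,36)),tri(s,Sb(181,36),d,E(197,50)))
print("mid (z~.16?)",)
P=lambda uv:None
E
python3 fit.py
```

```text
case [ 0.62288428 -0.21740753  0.15898913] [[-0.5, -0.4], [-0.7, 1.1], [0.7, 0.8], [-0.4, -0.2], [-0.3, -0.6], [2.0, 0.4], [1.1, -0.5], [-0.2, 0.5], [-0.9, -1.2], [0.0, -1.3], [-2.1, 1.8], [0.9, -0.1]]
mouth [ 0.47506765 -0.45975161  0.26587574  0.01708184  0.02717076] [[-0.0, 1.0], [-0.1, 0.4], [0.2, 3.5], [-1.1, 0.5], [0.3, -0.6], [-0.8, -1.4], [1.3, -2.4], [0.8, -1.6], [-0.7, -0.9], [-0.0, -1.0], [-0.5, -0.8], [-0.7, -2.1]]
stand [ 0.47502916 -0.45929755  0.24550787] [[0.2, 1.1], [0.2, 0.2], [0.1, 0.8], [-1.7, -3.2], [-1.2, -2.5], [-0.2, -1.2], [-0.1, -1.1], [-1.1, -4.0]]
hatch [ 0.04421807 -0.02305488  0.069     ]
hatch [-0.04301235 -0.022415    0.069     ]
hatch [ 0.04354074 -0.02178808  0.069     ]
hatch [0.04529388 0.10289766 0.069     ]
hatch [-0.04280528  0.10251845  0.069     ]
blue [ 0.42497248 -0.13190052  0.05      ] [ 0.42372493 -0.13200188  0.05      ] [ 0.42357448 -0.1292045   0.05      ]
brown [ 0.41964266 -0.24527705  0.05      ] [ 0.41904301 -0.24251158  0.05      ]
brush top (array([ 0.47418123, -0.46238709,  0.208765  ]), np.float64(0.0031449361370293498)) (array([ 0.47507416, -0.46085876,  0.20819279]), np.float64(0.002969860365766037)) (array([ 0.47248069, -0.46069934,  0.20927836]), np.float64(0.001195980193036792))
mid (z~.16?)
```

```bash
cat >> h.py <<'E'
CASE=np.array([.623,-.2174]);CY=.159;ST=np.array([.475,-.4595]);SY=.25
def cw(x,y,z): 
    p=R.from_euler('z',CY).apply([x,y,0]); return [CASE[0]+p[0],CASE[1]+p[1],z]
BRY=SY+np.pi/2
E
python3 - <<'E'
from h import *
t0=env.read_t()
env.gripper_to(.045,40)
env.reach([.4743,-.4608,.29],down(BRY))
snap("scene","s3")
env.move_straight([.4743,-.4608,.183],speed=.12,max_force=8)
snap("scene","s4");snap("wrist","w4");snap("side","d4")
print(env.read_t(),env.read_tool_pos(),env.read_joint_positions(),env.read_ft_force())
a=cv2.imread("pics/s4.png")[130:430,320:520];b=cv2.imread("pics/d4.png")[100:300,260:460]
cv2.imwrite("pics/c4.png",np.hstack([cv2.resize(a,(400,600)),cv2.resize(b,(400,400))[:].copy() if 0 else cv2.copyMakeBorder(cv2.resize(b,(400,400)),0,200,0,0,0)]))
E
```

```text
5.475 [ 0.47487148 -0.46149046  0.18450988] [-8.77014985e-01  3.50506362e-01  1.57495976e+00 -9.24608600e-06
  1.21354926e+00 -1.12701309e+00] [ 0.28685517 -0.54838616 -0.20626472]
```

View pics/c4.png

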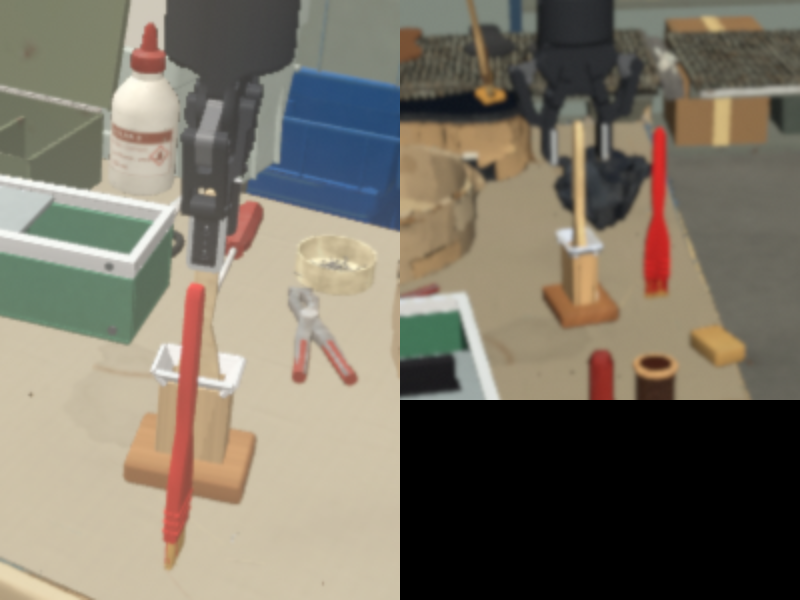

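View pics/w4.png

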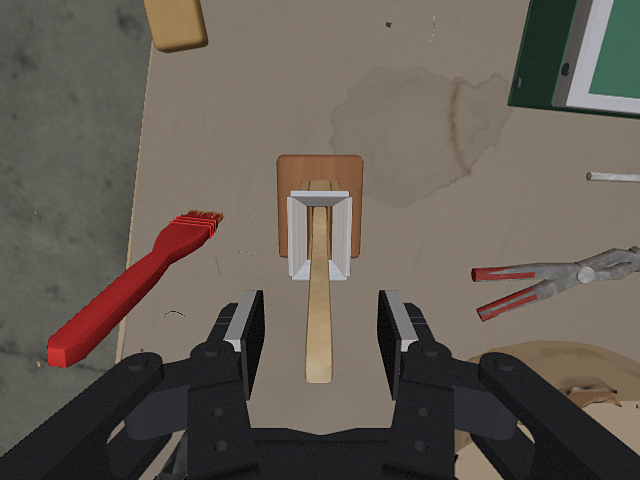

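The tan handle is centred between the pads (wrist column 319, pads at ~250 and 390) and lines up with the mouth of the pocket (column 320). The red brush is clear at (60..215, 360..215). I'll grip and lift.

```bash
python3 - <<'E'
from h import *
env.gripper_to(.0,40)
print(env.read_grip_width(),env.read_tool_pos())
f0=env.read_ft_force()
env.move_straight([.4743,-.4608,.31],speed=.12)
print(env.read_t(),env.read_grip_width(),env.read_tool_pos(),env.read_ft_force()-f0)
snap("scene","s5");snap("wrist","w5");snap("side","d5")
a=cv2.imread("pics/s5.png")[100:400,350:500];b=cv2.imread("pics/d5.png")[60:260,300:400];c=cv2.imread("pics/w5.png")[100:400,250:400]
cv2.imwrite("pics/c5.png",np.hstack([cv2.resize(x,(260,520)) for x in (a,b,c)]))
E
```

```text
0.00781124471209755 [ 0.47442105 -0.46101493  0.18345186]
7.1 0.007534987442919433 [ 0.47388609 -0.46029512  0.3084937 ] [-0.43598043  0.32168073 -1.1416091 ]
```

View pics/c5.png

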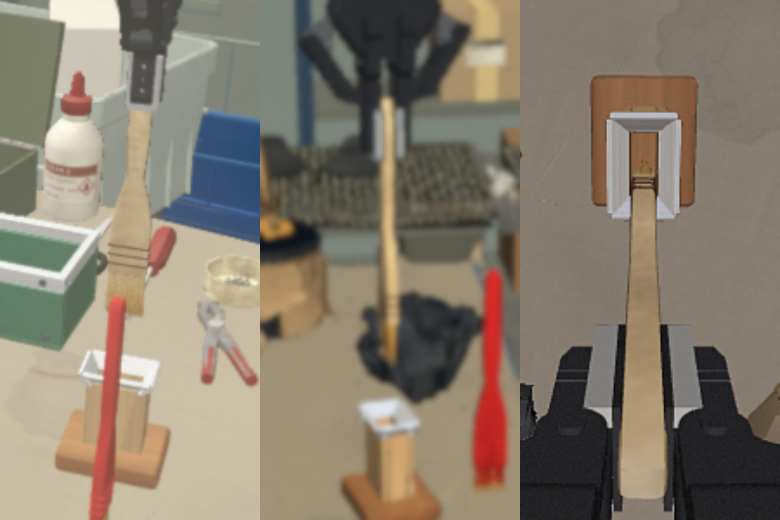

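```bash
python3 - <<'E'
from h import *
s=load("s5");d=load("d5");w=load("w5")
S=(422,280);D=(348.8,198.5);W=(321,197)
print(tri(s,S,d,D),tri(w,W,d,D),tri(w,W,s,S))
t=env.read_tool_pos()
for v in(.3085,.1335):
  P=[.474,-.4605,v] 
  print([proj(c,P) for c in(s,d,w)])
E
python3 -c "
import sys;sys.path.insert(0,'.')
from h import *
crop('s5',380,200,80,80+20,6,'s5z');crop('d5',310,90,80,120,5,'d5z')"
```

```text
(array([ 0.47561803, -0.45867903,  0.12955126]), np.float64(0.0018594055569482629)) (array([ 0.4737216 , -0.45054528,  0.13158499]), np.float64(0.003518993786387109)) (array([ 0.47431805, -0.454975  ,  0.12910795]), np.float64(0.009049821498991218))
[array([[434.13225016, 145.14940775]]), array([[348.21989216, 110.44728682]]), array([[320.61621558, 334.51074297]])]
[array([[422.58728856, 278.8159161 ]]), array([[349.23874396, 196.00001546]]), array([[320.31030507, 210.60488082]])]
```

View pics/s5z.png

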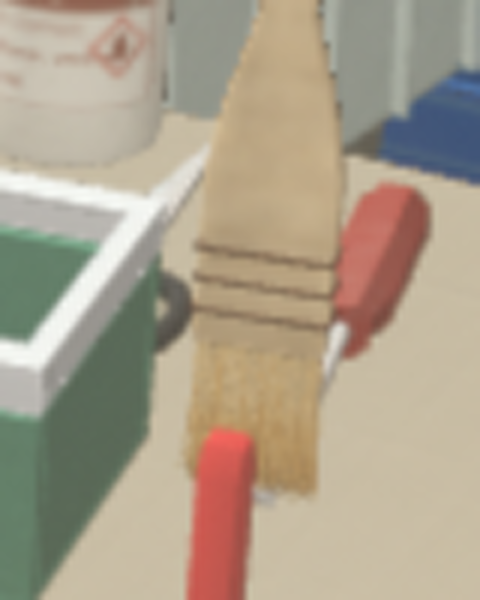

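View pics/d5z.png

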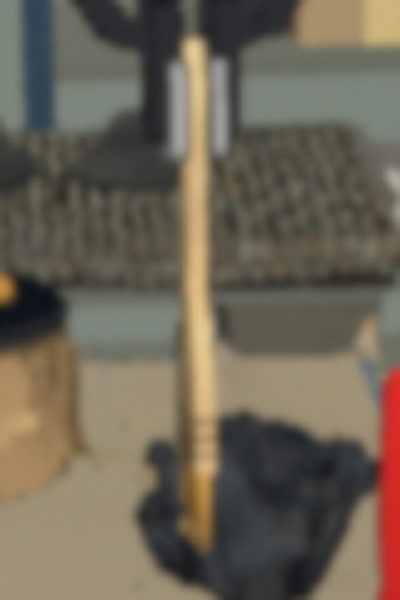

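```bash
python3 - <<'E'
from h import *
o=down(CY+np.pi/2)
f=lambda z:cw(0,-.068,z)
env.move_straight(f(.31),o,speed=.2)
env.move_straight(f(.24),speed=.12)
snap("scene","s6");snap("side","d6")
for i in range(2):
    st=env.move_straight(f(.180),speed=.07,max_force=12); env.wait(.15)
    print(st,env.read_tool_pos(),env.read_ft_force())
    if i==0: snap("scene","s7");snap("side","d7")
    env.move_straight(f(.234),speed=.07);env.wait(.1); print(env.read_tool_pos())
print(env.read_t(),env.read_grip_width())
a=cv2.imread("pics/s7.png")[180:300,230:430];b=cv2.imread("pics/d7.png")[180:380,200:340]
cv2.imwrite("pics/c7.png",np.vstack([cv2.resize(a,(500,300)),cv2.copyMakeBorder(cv2.resize(b,(210,300)),0,0,0,290,0)]))
E
```

```text
False [ 0.63426776 -0.28478833  0.18101166] [0.92867623 0.49789717 0.00432086]
[ 0.6332888  -0.28425115  0.23293211]
False [ 0.63428931 -0.28481166  0.18102873] [-0.48701148  0.25252184 -0.08782422]
[ 0.63327687 -0.28425371  0.23290403]
13.8083 0.007613813017313725
```

View pics/c7.png

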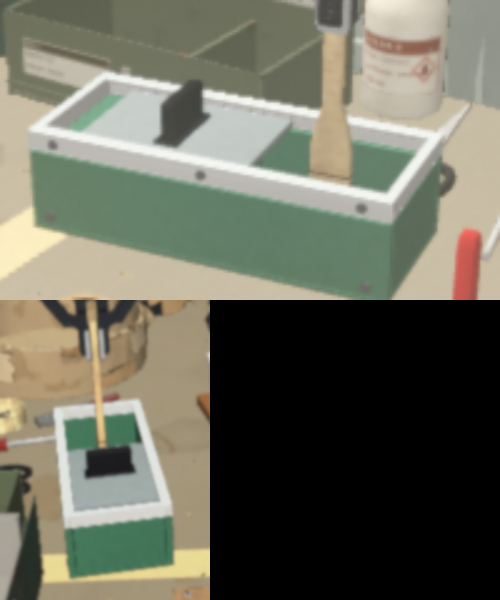

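Two strokes done, the tip ~3 mm into the floor plane each time and up to 48 mm above it. The picture shows the head inside the well (around (330,170) in the crop). Now I'll put the brush back along the path it came out.

```bash
python3 - <<'E'
from h import *
env.move_straight(cw(0,-.068,.31),speed=.15)
env.move_straight([.4743,-.4608,.31],down(BRY),speed=.2)
env.move_straight([.4743,-.4608,.28],speed=.1)
env.wait(.2)
print(env.read_t(),env.read_tool_pos())
snap("scene","s8");snap("wrist","w8");snap("side","d8")
a=cv2.imread("pics/s8.png")[150:400,360:485];b=cv2.imread("pics/d8.png")[110:260,310:385];c=cv2.imread("pics/w8.png")[100:400,250:400]
cv2.imwrite("pics/c8.png",np.hstack([cv2.resize(x,(265,530)) for x in (a,b,c)]))
E
```

```text
16.4583 [ 0.47466216 -0.46114634  0.28097057]
```

View pics/c8.png

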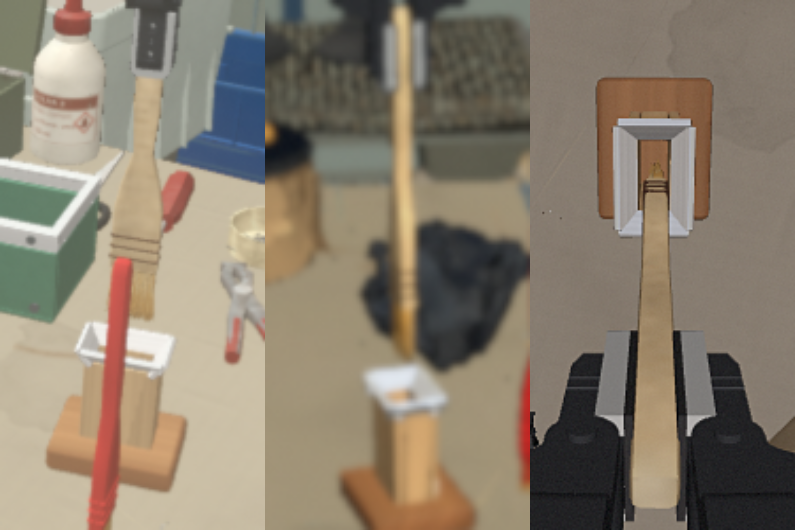

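The tip is aligned over the mouth in all three views. In the wrist crop the bristles are at column 655 and the pocket spans 637–672.

```bash
python3 - <<'E'
from h import *
print(env.move_straight([.4743,-.4608,.1845],speed=.07,max_force=6),env.read_tool_pos(),env.read_ft_force(),env.read_t())
snap("scene","s9");snap("side","d9")
a=cv2.imread("pics/s9.png")[200:400,360:460];b=cv2.imread("pics/d9.png")[110:260,310:385]
cv2.imwrite("pics/c9.png",np.hstack([cv2.resize(x,(265,530)) for x in (a,b)]))
E
```

```text
False [ 0.47461241 -0.46118358  0.18531798] [-0.15970882 -0.21916024 -0.65937075] 18.125
```

View pics/c9.png

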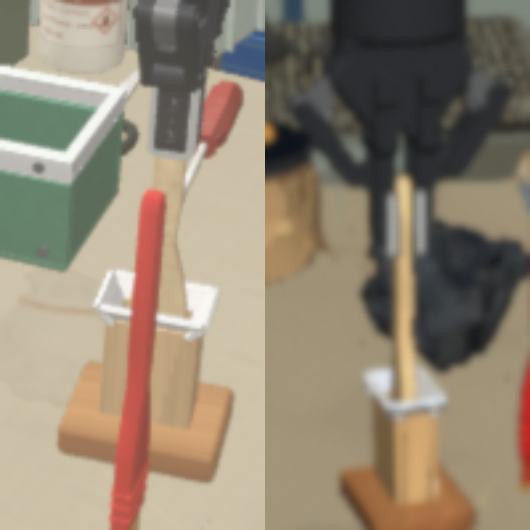

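```bash
python3 - <<'E'
from h import *
env.move_straight([.4743,-.4608,.182],speed=.05,max_force=5)
env.gripper_to(.04)
env.wait(.2)
env.move_straight([.4743,-.4608,.29],speed=.15)
env.gripper_to(.064)
env.reach([.424,-.131,.20],down(CY))
print(env.read_t(),env.read_tool_pos(),env.read_joint_positions())
snap("scene","s10");snap("side","d10");snap("wrist","w10")
a=cv2.imread("pics/s10.png")[200:400,360:460];b=cv2.imread("pics/d10.png")[110:260,310:385]
cv2.imwrite("pics/c10.png",np.hstack([cv2.resize(x,(265,530)) for x in (a,b)]))
E
```

```text
22.1167 [ 0.42447038 -0.13146243  0.20048319] [-4.58435911e-01 -1.30597254e-01  2.07165232e+00 -1.52939580e-04
  1.19941918e+00  9.53369330e-01]
```

View pics/c10.png

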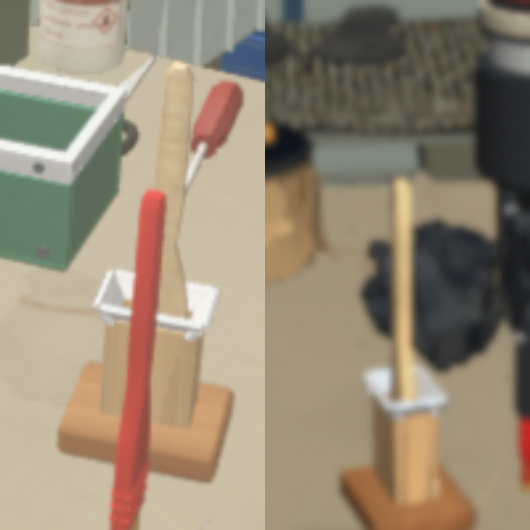

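View pics/w10.png

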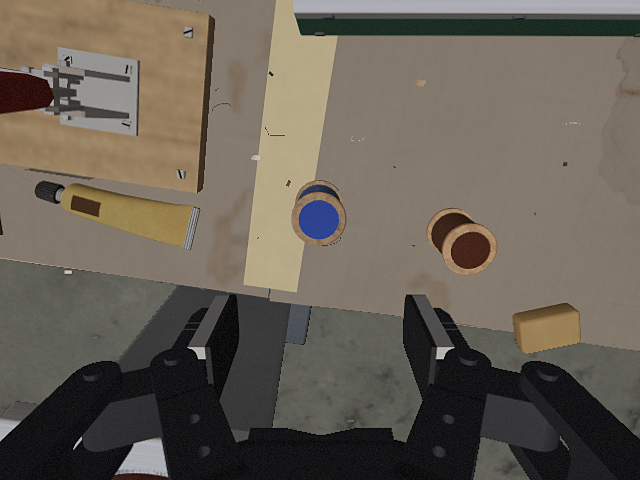

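The brush stands upright in its pocket. The wrist view shows the blue label at (319,218) and the dark-brown label at (471,250), so the blue one is centred below the tool.

```bash
python3 - <<'E'
from h import *
w=load("w10");print(plane(w,(319,219),.05))
p=plane(w,(319,219),.05);x,y=(p[0]+.4241)/2,(p[1]-.131)/2
print(env.move_straight([x,y,.034],speed=.12,max_force=6),env.read_tool_pos())
env.gripper_to(.0,40);print(env.read_grip_width(),env.read_tool_pos())
f0=env.read_ft_force()
env.move_straight([x,y,.17],speed=.12)
print(env.read_t(),env.read_grip_width(),env.read_ft_force()-f0)
snap("scene","s11");snap("side","d11");snap("wrist","w11")
a=cv2.imread("pics/s11.png")[150:350,150:350];b=cv2.imread("pics/d11.png")[180:380,300:500]
cv2.imwrite("pics/c11.png",np.hstack([cv2.resize(x,(400,400)) for x in (a,b)]))
E
```

```text
[ 0.42521215 -0.13119008  0.05      ]
False [ 0.42535601 -0.13144569  0.03468793]
0.036323593776913944 [ 0.42548266 -0.13141966  0.03486518]
25.4583 0.03622703782038357 [ 0.37896762  0.01400101 -6.17794997]
```

View pics/c11.png

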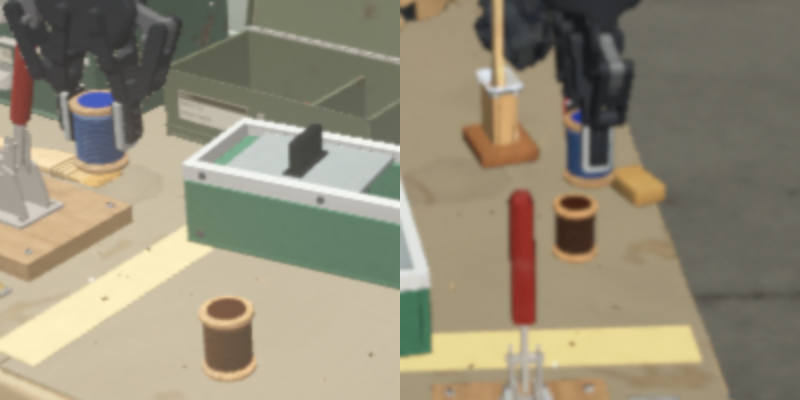

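View pics/w11.png

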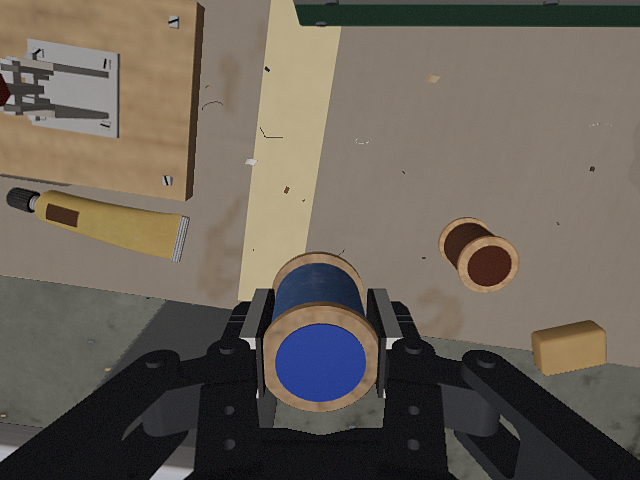

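```bash
python3 - <<'E'
from h import *
w=load("w11");t=env.read_tool_pos();print(t)
Rt=R.from_rotvec(env.read_tcp_rot())
for u,z in [((320.5,362),.050-.0349),((273,330),.050-.0349),((321,358),.046-.0349)]:
  print(Rt.inv().apply(plane(w,u,t[2]+z)-t)*1000)
crop("w11",220,230,200,200,3,"w11z");crop("s11",170,180,70,70,8,"s11z")
E
```

```text
[ 0.42405915 -0.13081022  0.16906707]
[  0.01594584   0.63686757 -15.100784  ]
[ 11.53462674 -13.97239743 -15.10226487]
[ -1.32426024   0.80235503 -11.0988455 ]
```

View pics/w11z.png

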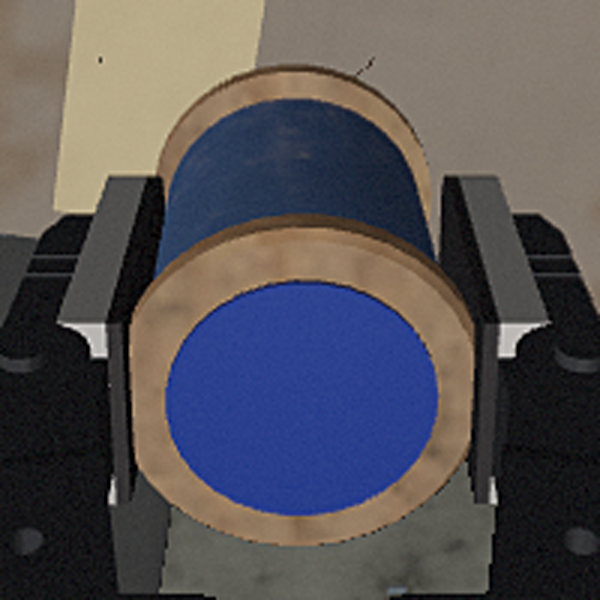

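View pics/s11z.png

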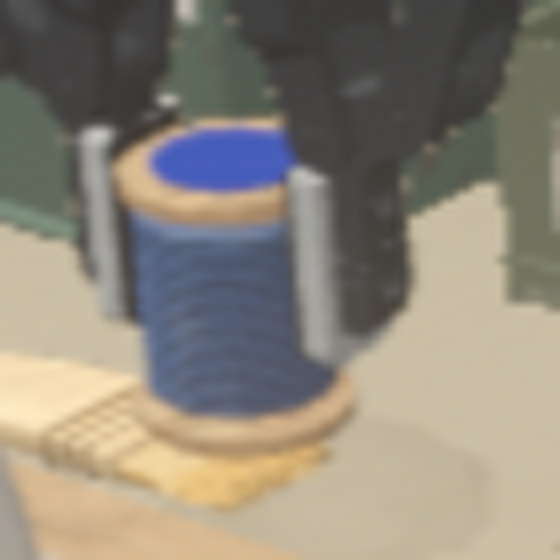

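```bash
python3 - <<'E'
from h import *
f=lambda z:cw(0,-.072,z)
env.move_straight(f(.18),speed=.2)
env.move_straight(f(.125),speed=.12);env.wait(.1)
print(env.read_t(),env.read_tool_pos(),f(.125))
snap("scene","s12");snap("side","d12");snap("wrist","w12")
a=cv2.imread("pics/s12.png")[150:310,230:430];b=cv2.imread("pics/d12.png")[180:340,210:340]
cv2.imwrite("pics/c12.png",np.hstack([cv2.resize(x,None,fx=2.4,fy=2.4) for x in (a,b)]))
E
```

```text
27.775 [ 0.63527169 -0.28896039  0.12642597] [np.float64(0.6343998247882144), np.float64(-0.2884917997718303), 0.125]
```

View pics/c12.png

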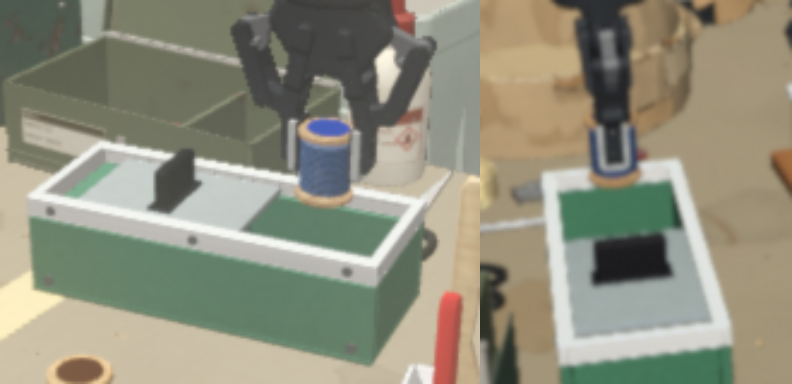

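View pics/w12.png

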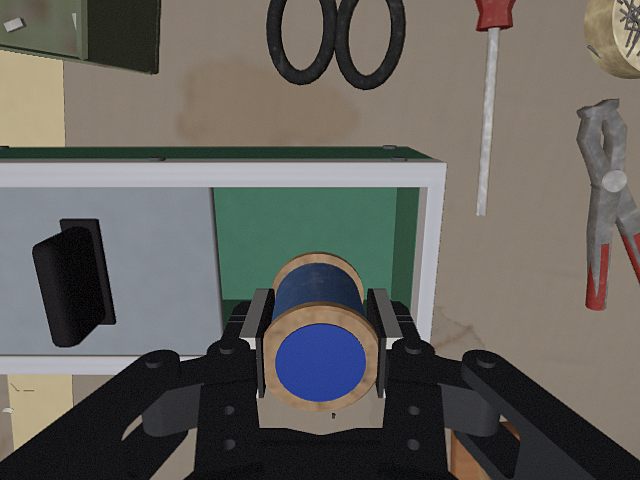

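```bash
python3 - <<'E'
from h import *
f=lambda z:cw(0,-.072,z)
print(env.move_straight(f(.050),speed=.08,max_force=8),env.read_tool_pos(),env.read_ft_force())
print(env.move_straight(f(.038),speed=.03,max_force=5),env.read_tool_pos(),env.read_ft_force(),env.read_t())
snap("scene","s13");snap("side","d13");snap("wrist","w13")
a=cv2.imread("pics/s13.png")[150:310,230:430];b=cv2.imread("pics/d13.png")[180:340,210:340]
cv2.imwrite("pics/c13.png",np.hstack([cv2.resize(x,None,fx=2.4,fy=2.4) for x in (a,b)]))
E
```

```text
False [ 0.63503782 -0.28885625  0.05086298] [0.65048698 0.092865   0.35465814]
True [ 0.63555019 -0.28910906  0.04751479] [-1.59900419  1.16455455  4.2791303 ] 29.2833
```

View pics/c13.png

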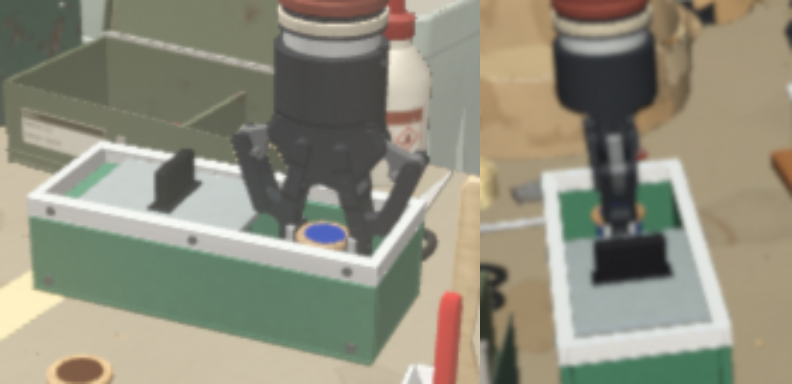

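View pics/w13.png

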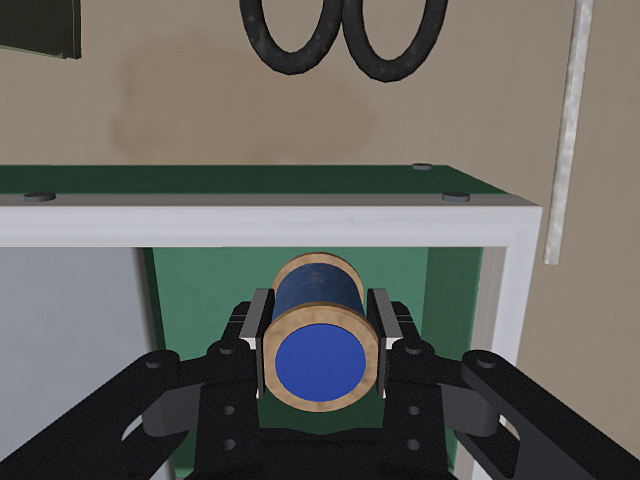

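```bash
python3 - <<'E'
from h import *
for k,(ox,oy) in (("s13",(320,225)),("s11",(170,180))):
  crop(k,ox,oy,80,50,8,k+"y")
crop("s13",280,190,150,100,5,"s13x")
print(env.read_ft_force(),env.read_tool_pos())
E
```

```text
[-2.65394472  1.40987101  5.87453875] [ 0.63550125 -0.28904868  0.04745157]
```

View pics/s13x.png

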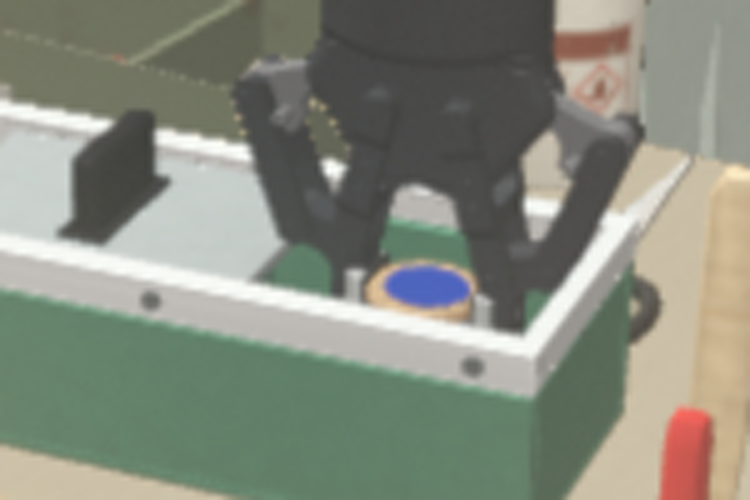

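```bash
python3 - <<'E'
from h import *
s=load("s13")
p=env.read_tool_pos()
for z in (.05,.055,.06,.065,.07): print(z,plane(s,(366,247.2),z)-p)
# label of spool before, scene, sanity bias
print(plane(load("s2"),(207.3,281.3),.05))
w=load("w13");Rt=R.from_euler('z',CY)
def loc(P): return Rt.inv().apply(P-np.array([*CASE,0]))
# end bar inner edge / hatch edge in wrist
for uv,z in [((508,246),.076),((482,246),.076),((541,206),.076),((143,247),.069),((152,247),.069)]: print(uv,loc(plane(w,uv,z)))
print(loc(p))
s11=load("s11");q=[.42406,-.13081,.16907]
c=(170+222/8,180+160/8);print([ (z,plane(s11,c,z)-q) for z in(.175,.18,.185,.19)])
E
```

```text
0.05 [0.02250434 0.01082293 0.00254843]
0.055 [0.01377086 0.00610812 0.00754843]
0.06 [0.00503738 0.00139331 0.01254843]
0.065 [-0.0036961  -0.0033215   0.01754843]
0.07 [-0.01242958 -0.00803631  0.02254843]
[ 0.42372493 -0.13200188  0.05      ]
(508, 246) [ 0.04460947 -0.12062288  0.076     ]
(482, 246) [ 0.04461443 -0.11404381  0.076     ]
(541, 206) [ 0.05496775 -0.12726471  0.076     ]
(143, 247) [ 0.04190697 -0.02537123  0.069     ]
(152, 247) [ 0.04190629 -0.02780846  0.069     ]
[ 0.00099936 -0.07272425  0.04745157]
[(0.175, array([0.01426665, 0.01731977, 0.00593   ])), (0.18, array([0.00555295, 0.00843906, 0.01093   ])), (0.185, array([-0.00316075, -0.00044165,  0.01593   ])), (0.19, array([-0.01187445, -0.00932236,  0.02093   ]))]
```

The arm stopped at TCP z 0.0475 with the spool still ~6 mm above the floor. The force is upward and toward +y, so a finger link is resting on the -y end bar. I'll back up and turn the jaws about 37° so the links lie along the opening's diagonal.

```bash
python3 - <<'E'
from h import *
f=lambda z:cw(-.0005,-.0715,z)
env.move_straight(f(.12),speed=.1)
for th in (.65,-.65): print(th,env.inverse_kinematics(f(.12),down(CY+th)))
th=.65
env.reach(f(.12),down(CY+th))
print(env.move_straight(f(.055),speed=.08,max_force=8),env.read_tool_pos(),env.read_ft_force())
print(env.move_straight(f(.038),speed=.03,max_force=4),env.read_tool_pos(),env.read_ft_force(),env.read_t())
env.wait(.2);print(env.read_ft_force(),env.read_tool_pos())
snap("scene","s14");snap("wrist","w14")
crop("s14",280,190,150,100,4,"s14x")
E
```

```text
0.65 [-5.27306440e-01  4.87048491e-01  1.51843000e+00 -4.44089210e-16
  1.13611416e+00  2.34489886e-01]
-0.65 [-5.27306440e-01  4.87048491e-01  1.51843000e+00 -4.44089210e-16
  1.13611416e+00  1.53448989e+00]
False [ 0.63439271 -0.2883981   0.05567231] [-0.37547509 -0.70568035  0.58400512]
True [ 0.6339113  -0.288005    0.04099178] [-0.26354439 -0.04570086  4.05478411] 32.45
[-0.49184483 -0.31718159  4.95734119] [ 0.63384422 -0.28799078  0.04097447]
```

View pics/s14x.png

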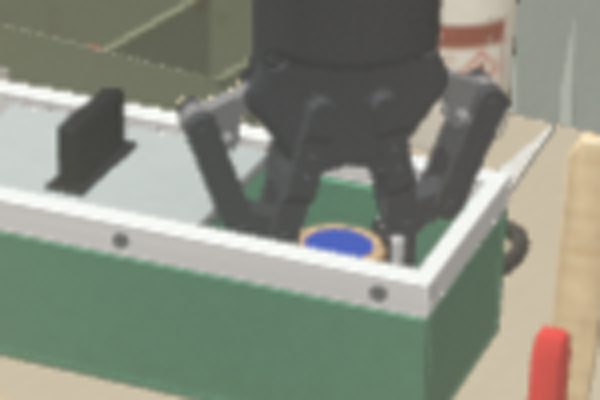

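View pics/w14.png

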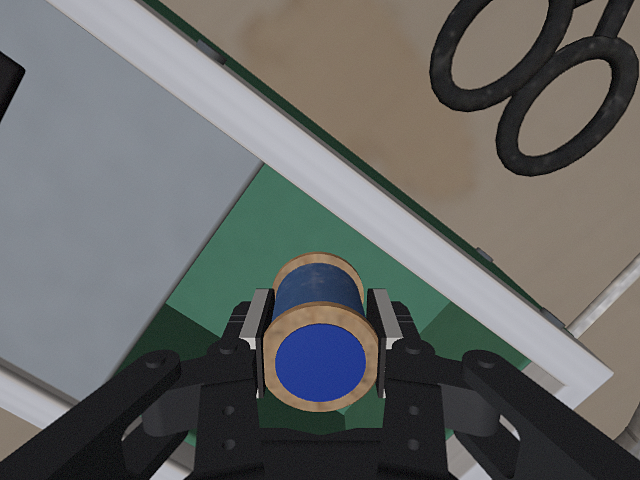

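The turned descent stopped at z 0.0410 with a purely vertical force, exactly where the spool should meet the floor. Now I'll release.

```bash
python3 - <<'E'
from h import *
f=lambda z:cw(-.0005,-.0715,z)
env.gripper_to(.045); env.wait(.2)
p=env.read_tool_pos();print(p,env.read_grip_width(),env.read_ft_force())
env.move_straight([p[0],p[1],.17],speed=.1)
print(env.read_t(),env.read_ft_force())
env.reach(cw(-.02,.045,.19),down(CY))
snap("scene","s15");snap("side","d15");snap("wrist","w15")
print(env.read_t())
crop("s15",230,180,200,140,4,"s15x")
E
```

```text
[ 0.63239632 -0.28611185  0.03900038] 0.044876674728751856 [-1.22793448  5.01309387  2.20529554]
34.65 [ 0.48556339 -0.1756722  -0.58545599]
35.5667
```

View pics/s15x.png

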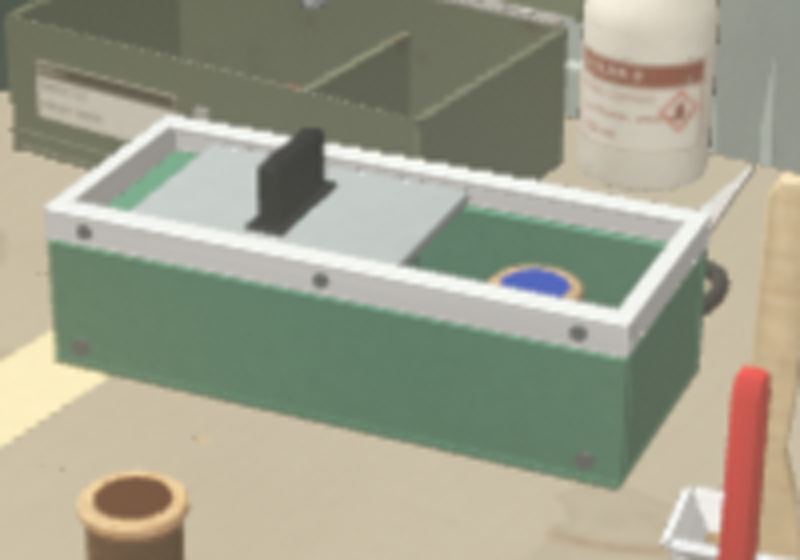

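View pics/w15.png

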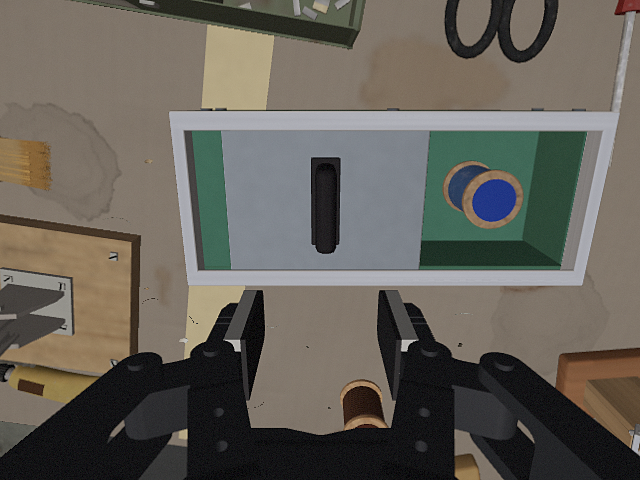

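The blue spool stands upright in the well (wrist (495,200)). The pull is at wrist column ~325, rows 165–253.

```bash
python3 - <<'E'
from h import *
w=load("w15")
def loc(P): return R.from_euler('z',-CY).apply(P-np.array([*CASE,0]))
print([loc(plane(w,u,.099)) for u in((326,168),(326,250))],loc(plane(w,(428,131),.069)),loc(plane(w,(420,269),.069)))
px,py=0,.0405
env.move_straight(cw(px,py,.15),speed=.2)
print(env.move_straight(cw(px,py,.093),speed=.1,max_force=8),env.read_tool_pos())
env.gripper_to(0,30);print(env.read_grip_width(),loc(env.read_tool_pos()),env.read_ft_force())
snap("scene","s16")
r=env.move_straight(cw(px,py-.085,.093),speed=.08,max_force=20);print(r,loc(env.read_tool_pos()),env.read_ft_force())
r=env.move_straight(cw(px,py-.106,.093),speed=.03,max_force=15);print(r,loc(env.read_tool_pos()),env.read_ft_force(),env.read_t())
snap("scene","s17");snap("side","d17");snap("wrist","w17")
crop("s17",230,180,200,140,4,"s17x")
E
```

```text
[array([0.02583609, 0.04045163, 0.099     ]), array([-0.02093571,  0.04024751,  0.099     ])] [ 0.04345904 -0.02064235  0.069     ] [-0.0453203  -0.02255204  0.069     ]
False [ 0.61688586 -0.17754007  0.09329896]
0.011428092888102204 [0.00067095 0.04021926 0.09414533] [-0.35044083  0.02296413  4.10326089]
False [ 0.00064524 -0.04551335  0.0941576 ] [2.67705383e-03 2.97144473e-01 4.76429085e+00]
True [ 0.00063809 -0.05744741  0.09419488] [-0.44343677  1.34219221  4.55556415] 38.8667
```

View pics/s17x.png

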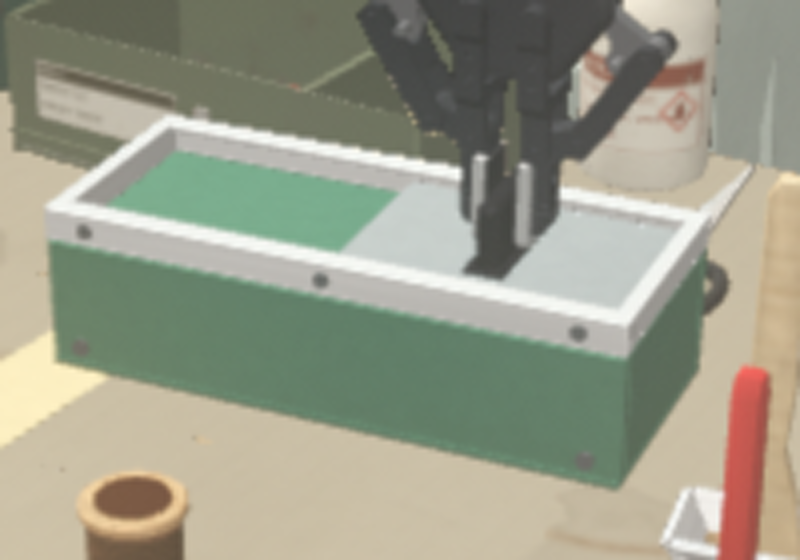

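View pics/w17.png

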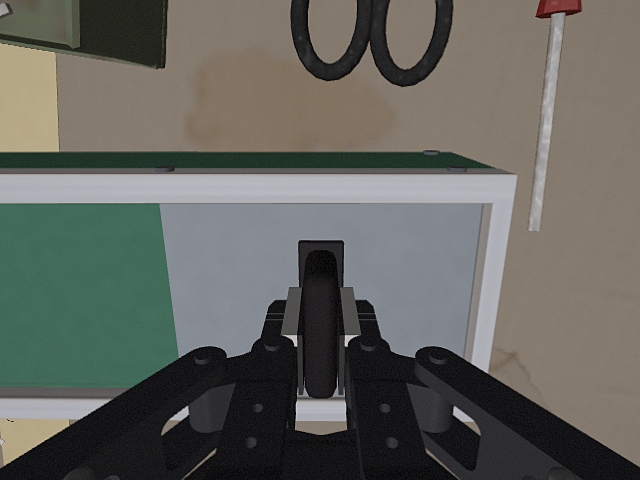

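```bash
python3 - <<'E'
from h import *
def loc(P): return R.from_euler('z',-CY).apply(P-np.array([*CASE,0]))
for k in range(2):
    r=env.move_straight(cw(0,-.0665,.0935),speed=.02,max_force=25);print(r,loc(env.read_tool_pos()),env.read_ft_force(),env.read_grip_width(),env.read_t())
env.wait(.3);print(loc(env.read_tool_pos()),env.read_ft_force())
snap("wrist","w18");crop("w18",380,150,160,150,4,"w18x")
E
```

```text
True [ 0.00064776 -0.05754444  0.09416976] [-1.52109255  2.15274431  4.02660324] 0.010972111983708085 39.4667
False [ 0.00061142 -0.05793157  0.09405684] [-4.25053068 21.55692861 14.31015981] 0.011267365879224186 40.0667
[ 0.00057628 -0.05789612  0.09400953] [-4.93412077 21.45483532 13.74269093]
```

View pics/w18x.png

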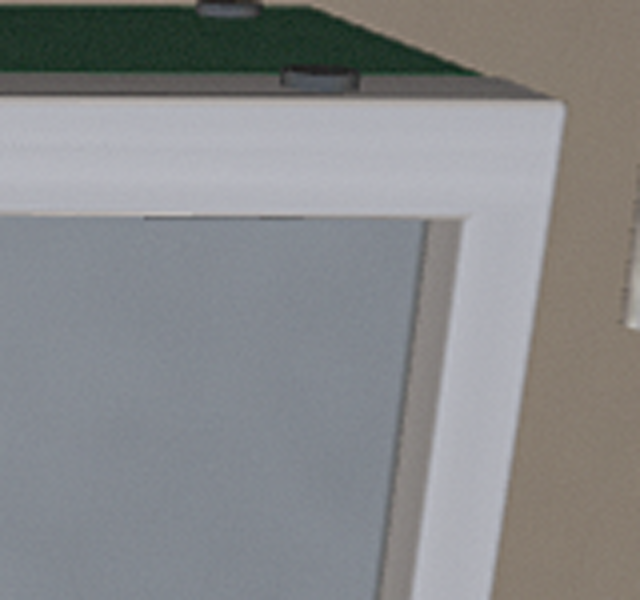

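```bash
python3 - <<'E'
from h import *
env.gripper_to(.04)
p=env.read_tool_pos();env.move_straight(cw(0,-.060,.0945),speed=.03);env.move_straight(cw(0,-.060,.17),speed=.1)
env.reach([.50,-.28,.40],down(0.0));env.wait(.3)
print(env.read_t(),env.read_ft_force())
snap("scene","s19");snap("side","d19");snap("wrist","w19")
a=cv2.imread("pics/s19.png")[180:400,170:480]
cv2.imwrite("pics/c19.png",cv2.resize(a,None,fx=2.5,fy=2.5))
crop("w19",110,0,290,130,2.7,"w19x")
E
```

```text
43.4083 [ 0.22162321 -0.02852783 -0.54130372]
```

View pics/c19.png

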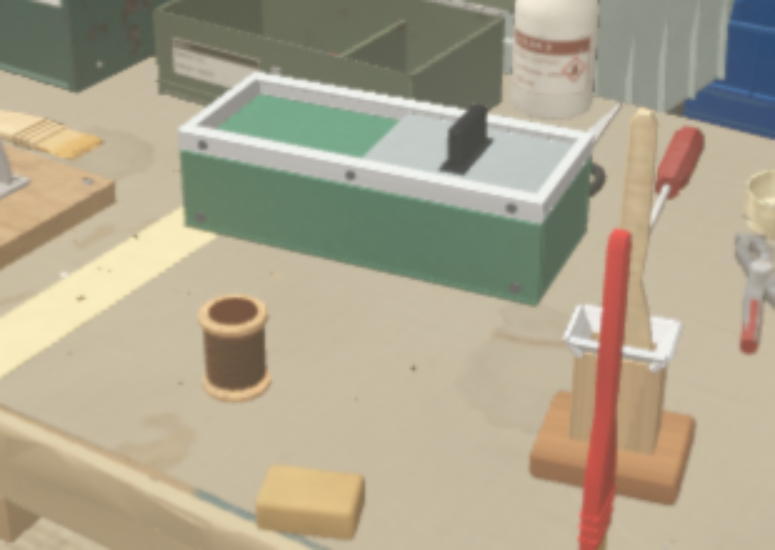

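View pics/w19x.png

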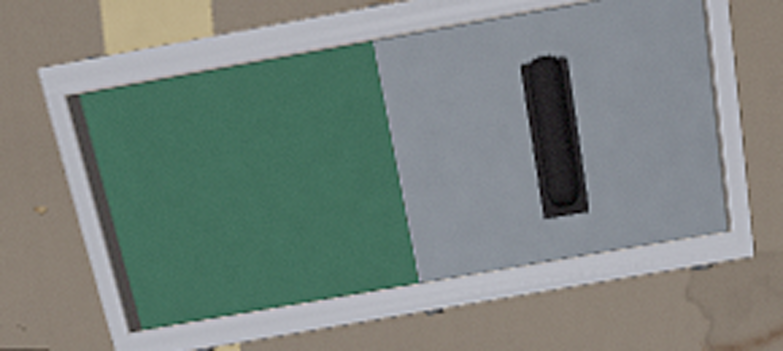

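View pics/d19.png

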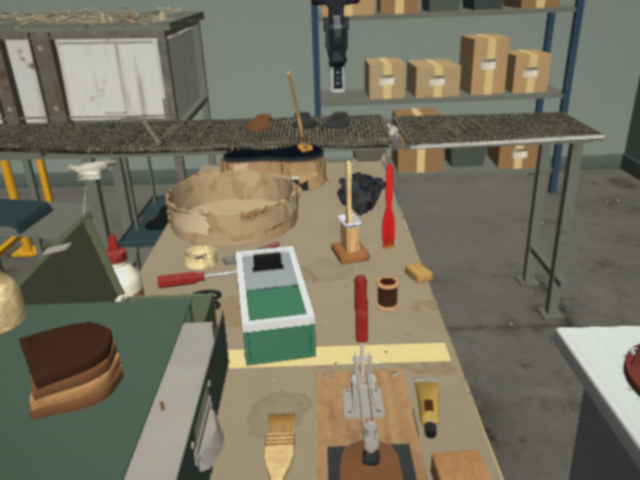

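The pictures show the hatch against the -y end bar, the brush standing in its pocket and the brown spool untouched.

```bash
python3 - <<'E'
from h import *
w=load("w19")
def loc(P): return R.from_euler('z',-CY).apply(P-np.array([*CASE,0]))
print([loc(plane(w,(110+x/2.7,y/2.7),.069)) for x,y in((375,42),(418,283))])
env.hand_in();print(env.read_t())
E
```

```text
[array([0.04441324, 0.00333446, 0.069     ]), array([-0.04362618,  0.00455976,  0.069     ])]
the job is handed in; nothing more can be done
the job is handed in; nothing more can be done
```

The whole job is done and handed in, at about 43.4 s on the robot's clock:

- **Brush:** I took it from the stand and made two strokes in the well. By my estimate each went to the floor (about 3 mm past it) and back up to about 48 mm above it. It now stands bristles down in its pocket, as the scene and side pictures show.
- **Blue spool:** On the first try the arm stopped with the spool about 6 mm above the floor, because a finger link touched the frame lightly (about 6 N). I lifted, turned the jaws about 37° and set it down. It stopped at exactly the floor height, and the picture after release showed it upright. I could not see it again once the hatch was shut.
- **Hatch:** I pulled it closed by its black pull until it held against the end bar under about 21 N. The last picture puts its rear edge at 3.3 to 4.6 mm from the case's centre line, against 4 mm for fully closed. The gripper position read about 1 mm short of that, which is within calibration error.
- **Other things:** The brown spool and the red brush look undisturbed in the last pictures, and the robot was clear of everything at hand-in.

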